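# Enable the laser with its key

### The arm

A 7-joint arm with a two-finger parallel gripper is mounted at the origin on a cart in front of the work surface, level with it; the furniture and walls round the work are solid. World frame = base frame: x ahead of the robot, y to its left, z up, the work surface at z = 0. Lengths are in m, angles in rad, forces in N, time in s.
With the tool pointing down it reaches from about 0.425 to 0.925 m from the base axis. Payload 6.8 kg.
Tool frame: the origin (TCP) lies at the very end of the fingers, on their centre line; the grasp point (between the pads) lies 19 mm behind it (r.tcp_to_grasp is the distance from the TCP to the grasp point, in m); z points along the fingers, x is the direction in which the jaws open and shut, and the axes are right-handed (so a half turn about z gives the same grasp; the last joint's range is limited). The gripper opens to 88 mm and grips with 3 to 60 N. Pads are 20 mm wide; open, the fingers measure 115 mm over their backs; the gripper's body (75 mm by 178 mm) begins 61 mm behind the grasp point.
Start: joints at [-1.398, 0.477, 0.022, 1.555, -0.011, 1.109, -0.083], TCP at [0.187, 0.649, 0.223] pointing down, gripper open.
Joint ranges: [-2.96, 2.96], [-0.34, 2.1], [-1.41, 1.46], [0.24, 2.44], [-1.37, 4.51], [0.17, 1.92], [-2.96, 2.96]. Speed limits (rad/s): [2.39, 2.39, 3.14, 3.14, 3.14, 3.14, 3.14].

### API

Orientations are given as a unit quaternion [x, y, z, w].
In Python, from rig import r gives the robot as it stands.
- The arm moves only by the tool drive_tool, never from a script. Its argument "increments" is a list that holds one entry, the list of rows, each a list of 4 numbers: the shift along the world's x, y, z in m, then the turn about the world's z in rad. In form: [[[dx, dy, dz, yaw], ...]]. A call has 1 to 8 rows; each row shifts and turns the commanded pose from where the row before left it; what a row does not reach is not made up. A row lasts 1/8 s, in which the tool goes at most 62.5 mm and 10.7 degrees, less where a joint would pass 70% of its speed; a pose out of reach is approached as far as the arm can. A call with a gripper value outside its range is refused whole. "claw" is the gripper command: -1 is shut, 1 is fully open, values between are in proportion, set as the call begins (left out, the last holds). The fingers move at their own pace and stop on an object; "force" is the grip in N (left out, the last holds). Time passes only in rows, so rows that do not move let the fingers close. It gives the time, the measured TCP pose, the force and the opening at its end, in the units of the state.
- r.get_obs(): the state, without advancing time (a new reading comes with each control period).
- r.camera(name): name is "scene" or "top"; returns a dict with "pixels" (384x512x3 uint8, blue, green, red), "z_map" (384x512 float32, m along the optical axis (not along the pixel's ray), 0 where there is no reading), "intrinsics" (3x3 intrinsics, pixels), "k1" (the pictures are not rectified: a ray, as slopes to the right and down, at radius r is drawn at 1 + k1 r^2 times it, then the intrinsics apply), "rvec" (rotation vector, rad) and "tvec" (3), from world to camera coordinates, as OpenCV has them. Camera axes: x right, y down, z forward; pixel columns grow to the right and rows downward; lengths in m; the calibration is good to about 2 mm. A picture is of the moment at which its call begins.
- r.finish_job(): hands the job in, once; it reports no verdict.
Trained networks look in the newest picture that a camera, given by its name, has taken for a name from the list of things; names that differ only in an ending like _2 or _b are one class to them, and where a whole thing is asked for, a point or a joint stands for the part that bears it (a point fixed in the world has none). Each returns a list of dicts, best first, with "confidence" (0 to 1); they miss things now and then, are a little off and sometimes report something else, mostly with a low value. They report only what shows in the picture. A call takes as long as a camera call.
- r.search_frame(name, camera): "rect" ([centre column, centre row, width, height] in pixels, round what is visible of it).
- r.place_of(name, camera): "pixel" ([column, row] in pixels: a listed point, or the origin of a listed thing).
The state is a dict: "t": time; "joint_positions": joint angles; "dq": joint speeds; "joint_efforts": joint torques, N m; "ee_pos": TCP position; "ee_rot": TCP orientation; "wrist_force": force on the tool from outside, world axes, zero at the start; "wrist_torque": the same for the moment, N m; "width": finger opening in m.
Only numpy, scipy, OpenCV 4.12 (cv2) and the standard library are available. Lean on these libraries where they do the work, as an engineer would, in place of code of your own. Each camera call takes 0.05 s, during which the arm holds its last target.

### The job

Enable the laser: take the key with the flat rectangular bow out of the wooden key block, push it fully home in the keyway of the key switch, and turn it clockwise (seen from above) until the line on the rotor points at the bar mark. Then let go and leave the key standing in the switch. Leave the other key, with the ring-shaped bow, in the block.

Things in the scene. Friction and masses are not known exactly. Their poses are not given: they have to be found in the camera images.
- flat_key_bow (a point): Centre of the bow of the steel key to use: a flat plate 36 mm (x) by 10 (y, grip across this) by 36 high (z, up), small hole near its top. It stands upright in the block. Below this point: collar, 36 mm across, 4 thick, underside at 34 mm; blade 26 (x) by 5 (y), tapered tip at 68 mm. Same either way round. In the block the collar rests on top; lift 40 mm to clear.
- ring_key_bow (a point): Centre of the bow of the other steel key, not to be used: the same key but for its bow, an upright ring 36 mm across, 10 thick. Both keys stand, blades down, in the two slots of a wooden block, 54 x 140 mm, 44 high; the slots are 72 mm apart along the block; which key is in which slot varies. Axes as for the flat key.
- keyway (a point): Centre of the keyway's mouth on the top of the steel rotor (64 mm across, 60 above the desk, in an aluminium turret 92 across, on a fixed grey box); turns with it; x along the keyway, z up. Mouth 46 (x) by 26, funnels in 14 mm to a slot 32 by 10; 40 deep. Key goes straight down, its x along this x (either way), until the collar rests on the rotor: bow centre 34 mm above this point.
- rotor (a joint): Clockwise turn of the switch's rotor, seen from above, rad: 0 off (starts 0 to 0.12), 1.05 on, stop at 1.22. The key has 11 degrees of play before it drives the rotor. Light friction, no spring: stays where left. The rotor's pointer is a black line at its -x edge; on the turret's rim a small black ring marks off, a black bar marks on, 60 degrees clockwise of it.

How it is judged:
On the way, in this order (a step that is already met when the one before it is completed fails the run):
1. the flat key stands home in the keyway with the switch still off (z of flat_key_bow in the frame of keyway below 0.042 m and horizontal distance between flat_key_bow and keyway below 0.012 m and angle between flat_key_bow's own z axis and vertical below 0.2 rad and value of joint rotor below 0.4 rad), for 0.1 s.
2. the rotor has been turned to on with the key in it (value of joint rotor above 0.8 rad and z of flat_key_bow in the frame of keyway below 0.042 m and horizontal distance between flat_key_bow and keyway below 0.012 m), for 0.1 s.
At the end, for the whole second after the job is handed in: The rotor is at 0.8 rad or more (at most 14 degrees short of the bar mark), the flat-bowed key stands in the keyway, upright within 10 degrees, collar within 6 mm of the rotor, within 10 mm of its centre; the ring-bowed key's bow is within 20 mm of its start (value of joint rotor above 0.8 rad and z of flat_key_bow in the frame of keyway below 0.04 m and horizontal distance between flat_key_bow and keyway below 0.01 m and angle between flat_key_bow's own z axis and vertical below 0.175 rad and distance of ring_key_bow from where it was at the start of the episode below 0.02 m); the robot touches nothing.
It fails at once if the ring-bowed key is pulled out of its slot or carried off (distance of ring_key_bow from where it was at the start of the episode above 0.025 m).
It also fails if it takes over 50 s, if anything falls off the work surface, if the arm or the gripper's body presses on something with over 40 N, if the wrist force passes 120 N, or if a joint passes its speed limit or range.

## Working session

There is one attempt and no reset: what is moved stays moved. The work goes in short steps, Python scripts to look and compute and a tool call to move; the robot and the scene stay as the last step left them, time stands still between calls to the robot, and variables do not carry over. Pictures are saved under pics/ and viewed, and the job is handed in when it is done.

Besides the shell and the picture viewer there is one more tool, called after ">>>" as name(argument=value, ...), one argument or row to a line, values as JSON. drive_tool: Moves the arm, as the interface text tells. Its arguments: {"type":"object","properties":{"increments":{"type":"array"},"claw":{"type":"number"},"force":{"type":"number"}},"required":["increments"]}

```bash
ls; mkdir -p pics
cat > h.py <<'E'
import numpy as np, cv2
from rig import r
def cam(n,save=None):
    c=r.camera(n)
    if save: cv2.imwrite('pics/'+save,np.ascontiguousarray(c['pixels']))
    return c
def ray(c,px):
    K=np.array(c['intrinsics']);k=c['k1']
    d=np.array([(px[0]-K[0,2])/K[0,0],(px[1]-K[1,2])/K[1,1]])
    u=d.copy()
    for _ in range(30): u=d/(1+k*(u@u))
    R=cv2.Rodrigues(np.array(c['rvec'],float))[0];t=np.array(c['tvec'],float).ravel()
    return R,t,np.array([u[0],u[1],1.])
def at_z(c,px,z):
    R,t,u=ray(c,px);o=-R.T@t;d=R.T@u
    return o+d*(z-o[2])/d[2]
def at_depth(c,px):
    R,t,u=ray(c,px);zz=c['z_map'][int(round(px[1])),int(round(px[0]))]
    return R.T@(u*zz-t)
def cloud(c):
    K=np.array(c['intrinsics']);h,w=c['z_map'].shape
    g=np.stack(np.meshgrid(np.arange(w),np.arange(h)),-1).reshape(-1,2).astype(float)
    d=(g-[K[0,2],K[1,2]])/[K[0,0],K[1,1]];u=d.copy()
    for _ in range(30): u=d/(1+c['k1']*(u**2).sum(1,keepdims=True))
    R=cv2.Rodrigues(np.array(c['rvec'],float))[0];t=np.array(c['tvec'],float).ravel()
    z=c['z_map'].reshape(-1,1)
    P=(np.c_[u,np.ones(len(u))]*z-t)@R
    P[z[:,0]==0]=np.nan
    return P.reshape(h,w,3)
def proj(c,P):
    R=cv2.Rodrigues(np.array(c['rvec'],float))[0];t=np.array(c['tvec'],float).ravel()
    q=R@np.asarray(P)+t;u=q[:2]/q[2];u=u*(1+c['k1']*(u@u));K=np.array(c['intrinsics'])
    return [K[0,0]*u[0]+K[0,2],K[1,1]*u[1]+K[1,2]]
E
python3 - <<'E'
from h import *
np.set_printoptions(precision=4,suppress=True)
o=r.get_obs();print(o['t'],o['ee_pos'],o['ee_rot'],o['wrist_force'],o['width'],r.tcp_to_grasp)
for n in ['top','scene']:
    c=cam(n,n+'0.png');R,t,_=ray(c,(0,0));print(n,-R.T@t,R[2],c['intrinsics'][0][0])
    for k in ['flat_key_bow','ring_key_bow','keyway','rotor']:
        for q in r.place_of(k,n)[:2]:print(k,q,at_depth(c,q['pixel']))
        for q in r.search_frame(k,n)[:2]:print('  rect',q)
E
```

```text
pics
0.0 [0.1869 0.648  0.2217] [ 0.7991  0.6012 -0.0007  0.0006] [ 0.4387 -0.0585 -0.5538] 0.08770059257601366 0.0187
top [0.4145 0.215  0.9208] [ 0.0974 -0.0044 -0.9952] 397.2939875188525
flat_key_bow {'pixel': [205.8, 199.0], 'confidence': 0.62} [0.4773 0.3164 0.0972]
  rect {'rect': [204.6, 199.4, 17.9, 15.7], 'confidence': 0.48}
ring_key_bow {'pixel': [242.6, 205.6], 'confidence': 0.52} [0.4619 0.2403 0.0909]
  rect {'rect': [239.6, 207.2, 14.3, 14.7], 'confidence': 0.6}
keyway {'pixel': [307.1, 159.2], 'confidence': 0.66} [0.5684 0.0918 0.0218]
  rect {'rect': [307.1, 159.8, 26.9, 31.6], 'confidence': 0.74}Traceback (most recent call last):
  File "<stdin>", line 7, in <module>
ValueError: it knows: flat_key_bow, keyway, ring_key_bow
```

Run:
```python
from h import *
np.set_printoptions(precision=4,suppress=True)
c=cam('top','top1.png')
im=np.ascontiguousarray(c['pixels'])
cv2.imwrite('pics/top1z.png',cv2.resize(im[120:240,170:370],None,fx=4,fy=4,interpolation=cv2.INTER_CUBIC))
c=cam('scene','scene1.png');R,t,_=ray(c,(0,0));print(-R.T@t,R[2],c['intrinsics'][0][0])
for k in ['flat_key_bow','ring_key_bow','keyway']:
        for q in r.place_of(k,'scene')[:2]:print(k,q,at_depth(c,q['pixel']))
        for q in r.search_frame(k,'scene')[:2]:print('  rect',q)
print(r.get_obs()['t'])
```

```text
[-0.1207  0.6075  0.635 ] [ 0.6731 -0.4313 -0.6008] 488.8832627413228
flat_key_bow {'pixel': [211.3, 219.0], 'confidence': 0.9} [0.4785 0.3199 0.0874]
  rect {'rect': [211.3, 225.8, 22.4, 34.7], 'confidence': 0.65}
ring_key_bow {'pixel': [248.9, 210.6], 'confidence': 0.85} [ 0.5548  0.1957 -0.    ]
  rect {'rect': [249.2, 220.1, 20.7, 32.1], 'confidence': 0.74}
keyway {'pixel': [285.1, 169.8], 'confidence': 0.63} [0.5771 0.0888 0.0493]
0.75
```

View pics/top1.png

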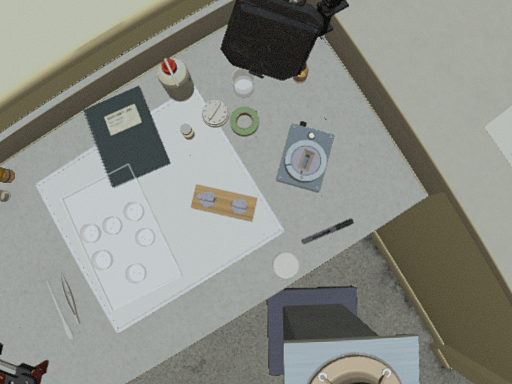

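View pics/top1z.png

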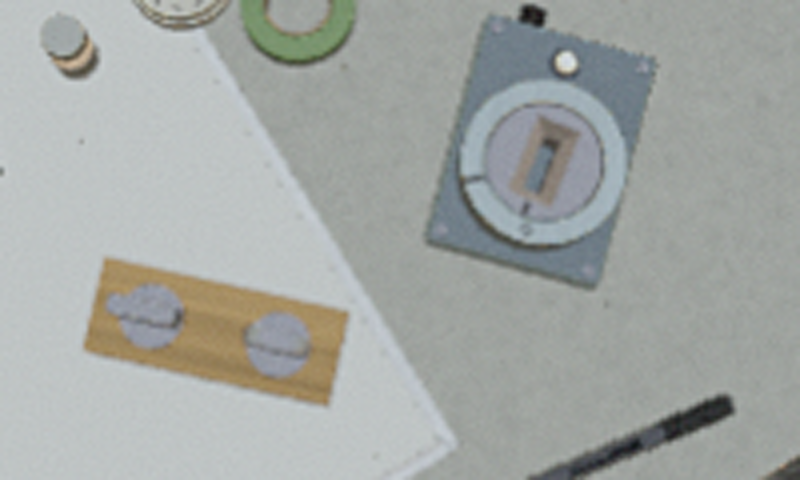

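View pics/scene1.png

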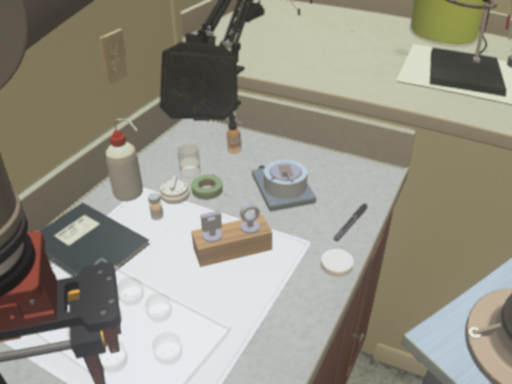

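Run:
```python
from h import *
np.set_printoptions(precision=4,suppress=True)
for n in ['top','scene']:
    c=cam(n);P=cloud(c);im=c['pixels']
    if n=='scene':
        cv2.imwrite('pics/scene2z.png',cv2.resize(np.ascontiguousarray(im[130:280,170:330]),None,fx=5,fy=4,interpolation=cv2.INTER_CUBIC)[:600,:800])
    Q=P.reshape(-1,3);Q=Q[~np.isnan(Q[:,0])]
    A=Q[(Q[:,0]>.38)&(Q[:,0]<.56)&(Q[:,1]>.15)&(Q[:,1]<.40)]
    print(n,'desk z',np.median(A[(A[:,2]<.012),2]))
    B=A[(A[:,2]>.03)&(A[:,2]<.056)]
    print(' blk',len(B),np.median(B[:,2]),cv2.minAreaRect((B[:,:2]*1000).astype(np.float32)))
    for nm,cx in [('flat',(.477,.316)),('ring',(.4619,.2403))]:
        b=A[(A[:,2]>.065)&(np.hypot(A[:,0]-cx[0],A[:,1]-cx[1])<.036)]
        m=b.mean(0);e,v=np.linalg.eigh(np.cov((b[:,:2]-m[:2]).T))
        print(' ',nm,len(b),m,b[:,2].max(),'ax',np.degrees(np.arctan2(v[1,1],v[0,1])),np.sqrt(e),cv2.minAreaRect((b[:,:2]*1000).astype(np.float32)))
    T=Q[(np.hypot(Q[:,0]-.568,Q[:,1]-.09)<.08)]
    for lo,hi in[(.01,.03),(.03,.05),(.05,.07)]:
        t=T[(T[:,2]>lo)&(T[:,2]<hi)]
        if len(t)>5:print(' turret',lo,len(t),np.median(t[:,2]),cv2.minAreaRect((t[:,:2]*1000).astype(np.float32)),[round(x,1) for x in cv2.minEnclosingCircle((t[:,:2]*1000).astype(np.float32))[0]])
print(r.get_obs()['t'])
```

```text
top desk z 0.0007353715968769233
 blk 1337 0.04546146984980204 ((472.3932800292969, 284.28643798828125), (138.44195556640625, 54.21059799194336), 75.74796295166016)
  flat 99 [0.4801 0.3169 0.0939] 0.10162157920757459 ax 75.695283458178 [0.0031 0.0111] ((480.918212890625, 318.0429992675781), (36.04133987426758, 10.02415657043457), 75.50513458251953)
  ring 82 [0.463  0.2487 0.0906] 0.0989519607743757 ax 75.26907270889203 [0.003  0.0095] ((463.59912109375, 249.1085205078125), (33.25056838989258, 10.197381019592285), 74.78215789794922)
 turret 0.01 1277 0.020893843546138782 ((574.025634765625, 96.68075561523438), (104.53177642822266, 140.87693786621094), 72.57201385498047) [568.9, 90.8]
 turret 0.03 114 0.04235180680282971 ((569.6263427734375, 110.71005249023438), (112.3552474975586, 74.28825378417969), 3.3897194862365723) [571.0, 97.6]
 turret 0.05 1243 0.060601680615889345 ((559.3914794921875, 101.37567138671875), (90.98767852783203, 91.52490234375), 32.716861724853516) [559.8, 101.2]
scene desk z -0.0001124921227550736
 blk 1784 0.044363393913594715 ((474.1253967285156, 283.64862060
[... 215 characters left out ...]
49219, 13.477100372314453), 78.4161376953125)
  ring 213 [0.4638 0.2498 0.0818] 0.09771521360680722 ax 74.53783845623487 [0.0029 0.0103] ((464.9600524902344, 249.09671020507812), (34.72868728637695, 12.012274742126465), 73.35212707519531)
 turret 0.01 843 0.020176082126122822 ((573.590087890625, 96.38789367675781), (104.31884002685547, 140.23565673828125), 73.20052337646484) [568.5, 91.7]
 turret 0.03 391 0.04049891783524964 ((550.3807983398438, 106.85980224609375), (90.71124267578125, 69.61345672607422), 53.30973815917969) [556.0, 102.5]
 turret 0.05 921 0.05990141410142481 ((560.33935546875, 100.67498779296875), (90.94373321533203, 93.04829406738281), 76.83333587646484) [561.1, 101.5]
0.85
```

View pics/scene2z.png

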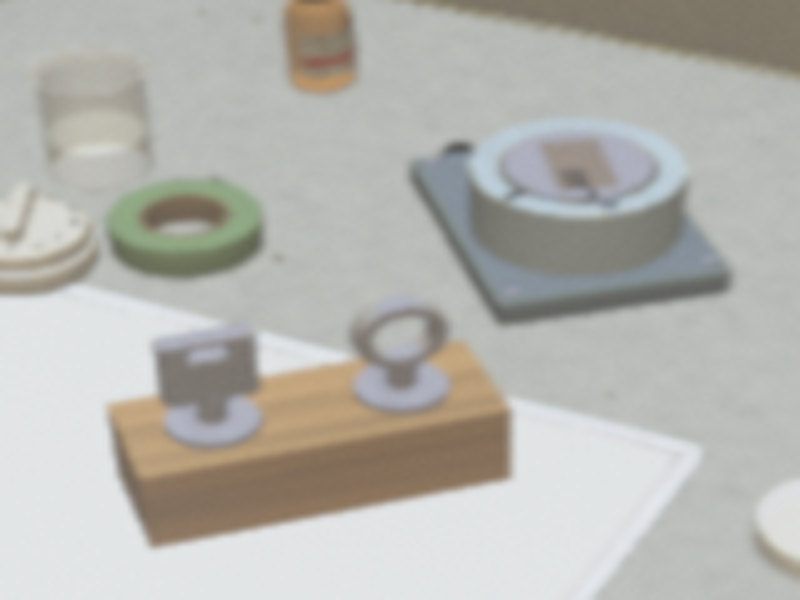

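Run:
```python
from h import *
np.set_printoptions(precision=4,suppress=True)
c=cam('top');im=np.ascontiguousarray(c['pixels'])
cv2.imwrite('pics/top3z.png',cv2.resize(im[135:187,280:336],None,fx=11,fy=11,interpolation=cv2.INTER_CUBIC))
P=cloud(c)
z=np.array([[541,115],[579,133],[550,207],[512,190],[527,207],[526,229],[472,180]])/4+[170-.375,120-.375]
W=np.array([at_z(c,p,.06) for p in z]);print(W)
print(W[:4].mean(0))
ctr=np.array([.560,.101])
for w in W[4:]: print(np.degrees(np.arctan2(*(w[:2]-ctr)[::-1])),np.linalg.norm(w[:2]-ctr))
e=(W[0]+W[1]-W[2]-W[3])/2;print(np.linalg.norm(e),np.degrees(np.arctan2(e[1],e[0])))
for i in range(4):print(np.linalg.norm(W[i]-W[(i+1)%4]))
# colour seg
hsv=cv2.cvtColor(im,cv2.COLOR_BGR2HSV);m=(np.hypot(P[...,0]-.56,P[...,1]-.101)<.028)
lab=cv2.cvtColor(im,cv2.COLOR_BGR2LAB)
bb=im[...,2].astype(int)-im[...,0];yy,xx=np.where(m&((P[...,2]<.053)|(bb>5)))
G=np.array([at_z(c,p,.06)[:2] for p in zip(xx,yy)]);print(len(G),cv2.minAreaRect((G*1000).astype(np.float32)))
```

```text
[[0.5862 0.1009 0.06  ]
 [0.5756 0.0803 0.06  ]
 [0.5349 0.0981 0.06  ]
 [0.5448 0.1186 0.06  ]
 [0.5352 0.1108 0.06  ]
 [0.523  0.1118 0.06  ]
 [0.5509 0.1404 0.06  ]]
[0.5604 0.0995 0.06  ]
158.55475313426993 0.02667509486476696
163.73920571350504 0.038495152277155706
103.02152284103252 0.04043912577363198
0.04476414011270512 -23.350551915720956
0.023174370720388204
0.04448879568811028
0.022804986732532676
0.04504012868927855
231 ((558.2612915039062, 108.43380737304688), (39.234291076660156, 56.0076904296875), 61.67750930786133)
```

View pics/top3z.png

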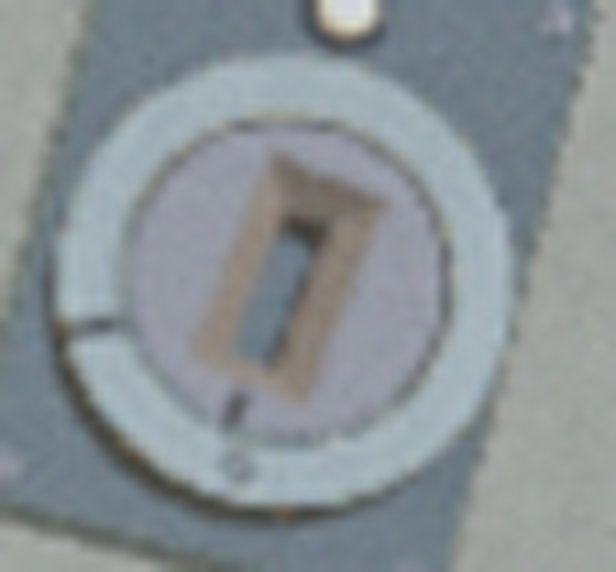

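>>> drive_tool(
  increments=[
    [[0.018,-0.02,0,-0.097],[0.018,-0.02,0,-0.097],[0.018,-0.02,0,-0.097],[0.018,-0.02,0,-0.097],[0.018,-0.02,0,-0.097],[0.018,-0.02,0,-0.097],[0.018,-0.02,0,-0.097],[0.018,-0.02,0,-0.097]],
  ],
  claw=1,
)

```text
t: 1.9
ee_pos: [0.3316, 0.488, 0.2228]
ee_rot: [0.968, 0.253, 0.0, -0.0]
wrist_force: [-0.1, 0.5, -0.8]
width: 0.0877
```

>>> drive_tool(
  increments=[
    [[0.018,-0.02,0,-0.097],[0.018,-0.02,0,-0.097],[0.018,-0.02,0,-0.097],[0.018,-0.02,0,-0.097],[0.018,-0.02,0,-0.097],[0.018,-0.02,0,-0.097],[0.018,-0.02,0,-0.097],[0.018,-0.02,0,-0.097]],
  ],
)

```text
t: 2.9
ee_pos: [0.4757, 0.3279, 0.2228]
ee_rot: [0.991, -0.133, 0.0, -0.0]
wrist_force: [-0.3, -0.3, -0.1]
width: 0.0876
```

```bash
cat >> h.py <<'E'
from scipy.spatial.transform import Rotation as Ro
def st():
    o=r.get_obs();M=Ro.from_quat(o['ee_rot']).as_matrix()
    print('t',round(o['t'],2),'tcp',np.round(o['ee_pos'],4),'yaw',round(float(np.degrees(np.arctan2(M[1,0],M[0,0]))),2),'z',np.round(M[:,2],3),'q',np.round(o['joint_positions'],2),'F',np.round(o['wrist_force'],1),'T',np.round(o['wrist_torque'],2),'w',round(o['width'],4))
    return o
E
python3 -c "
from h import *
st()"
```

```text
t 2.9 tcp [0.4757 0.3279 0.2228] yaw -15.23 z [ 0.  0. -1.] q [-1.08  0.34  0.46  1.82 -0.17  1.03 -0.81] F [-0.3 -0.3 -0.1] T [-0.04  0.11  0.01] w 0.0876
```

>>> drive_tool(
  increments=[
    [[0.0028,-0.0046,0,0.009],[0.0028,-0.0046,-0.02,0],[0,0,-0.025,0],[0,0,-0.025,0],[0,0,-0.025,0],[0,0,-0.025,0],[0,0,-0.01,0],[0,0,0,0]],
  ],
)

```text
t: 3.9
ee_pos: [0.4802, 0.3197, 0.0924]
ee_rot: [0.992, -0.126, -0.0, 0.0]
wrist_force: [-0.1, -0.4, 0.0]
width: 0.0882
```

```bash
python3 -c "
from h import *
st()
for n in ['scene','top']:
    c=cam(n,n+'4.png')
    u,v=map(int,proj(c,[.481,.318,.08])); im=np.ascontiguousarray(c['pixels'][max(0,v-60):v+60,max(0,u-60):u+60])
    cv2.imwrite('pics/%s4z.png'%n,cv2.resize(im,None,fx=5,fy=5,interpolation=cv2.INTER_CUBIC))
"
```

```text
t 3.9 tcp [0.4802 0.3197 0.0924] yaw -14.42 z [-0.001 -0.    -1.   ] q [-1.    0.5   0.4   1.93 -0.27  0.77 -0.7 ] F [-0.1 -0.4  0. ] T [-0.1   0.05  0.03] w 0.0882
```

View pics/scene4z.png

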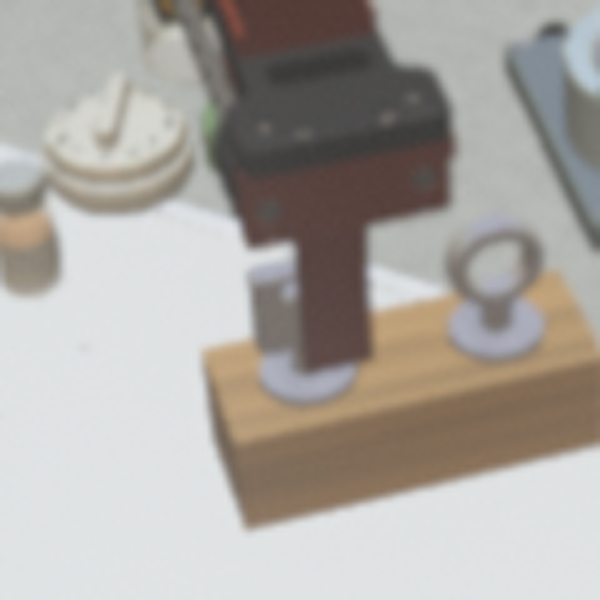

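View pics/top4z.png

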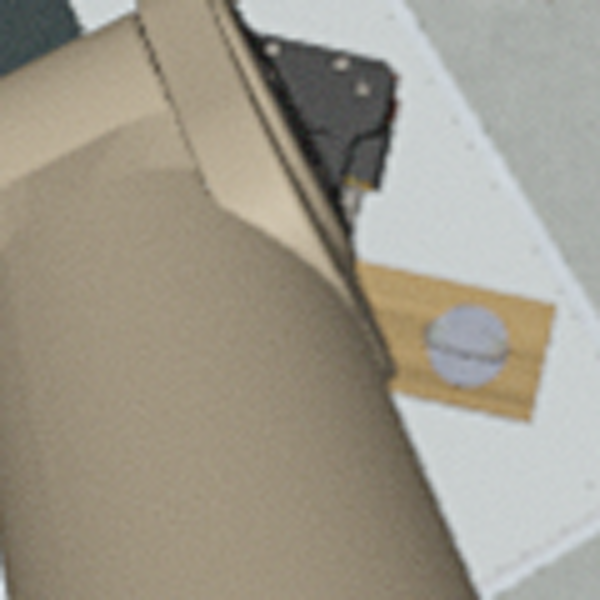

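>>> drive_tool(
  increments=[
    [[0.001,-0.001,-0.01,0],[0,0,-0.01,0],[0,0,-0.0065,0],[0,0,-0.003,0],[0,0,0,0]],
  ],
)

```text
t: 4.62
ee_pos: [0.4816, 0.3183, 0.0629]
ee_rot: [0.992, -0.126, -0.0, 0.0]
wrist_force: [-0.4, 0.5, 0.1]
width: 0.0877
```

>>> drive_tool(
  increments=[
    [[0,0,0,0],[0,0,0,0],[0,0,0,0],[0,0,0,0],[0,0,0,0],[0,0,0,0],[0,0,0,0],[0,0,0,0]],
  ],
  claw=-1,
  force=25,
)

```text
t: 5.62
ee_pos: [0.4817, 0.3184, 0.0631]
ee_rot: [0.992, -0.126, 0.0, 0.0]
wrist_force: [0.1, -0.3, 0.3]
width: 0.0112
```

```bash
python3 -c "
from h import *
st()
for n in ['scene']:
    c=cam(n,n+'5.png')
    u,v=map(int,proj(c,[.481,.318,.08])); im=np.ascontiguousarray(c['pixels'][max(0,v-60):v+60,max(0,u-60):u+60])
    cv2.imwrite('pics/%s5z.png'%n,cv2.resize(im,None,fx=5,fy=5,interpolation=cv2.INTER_CUBIC))
"
```

```text
t 5.62 tcp [0.4817 0.3184 0.0631] yaw -14.5 z [ 0. -0. -1.] q [-0.98  0.54  0.38  1.94 -0.3   0.71 -0.68] F [ 0.1 -0.3  0.3] T [-0.04 -0.02 -0.03] w 0.0112
```

View pics/scene5z.png

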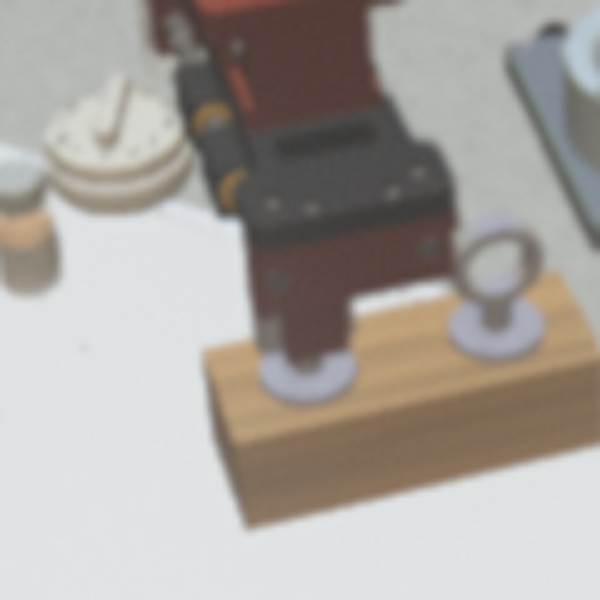

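>>> drive_tool(
  increments=[
    [[0,0,0.005,0],[0,0,0.01,0],[0,0,0.015,0],[0,0,0.018,0],[0,0,0.018,0],[0,0,0.018,0],[0,0,0.018,0],[0,0,0.01,0]],
  ],
  claw=-1,
  force=35,
)

```text
t: 6.68
ee_pos: [0.482, 0.3186, 0.1767]
ee_rot: [0.992, -0.126, 0.0, -0.001]
wrist_force: [1.0, 0.1, -0.2]
width: 0.0099
```

```bash
python3 -c "
from h import *
st()
for n in ['scene']:
    c=cam(n,n+'6.png')
    u,v=map(int,proj(c,[.481,.318,.08])); im=np.ascontiguousarray(c['pixels'][max(0,v-80):v+60,max(0,u-70):u+70])
    cv2.imwrite('pics/%s6z.png'%n,cv2.resize(im,None,fx=4,fy=4,interpolation=cv2.INTER_CUBIC))
"
```

```text
t 6.67 tcp [0.482  0.3186 0.1767] yaw -14.5 z [ 0.001  0.001 -1.   ] q [-1.04  0.39  0.45  1.86 -0.21  0.93 -0.75] F [ 1.   0.1 -0.2] T [-0.06  0.09 -0.02] w 0.0099
```

View pics/scene6z.png

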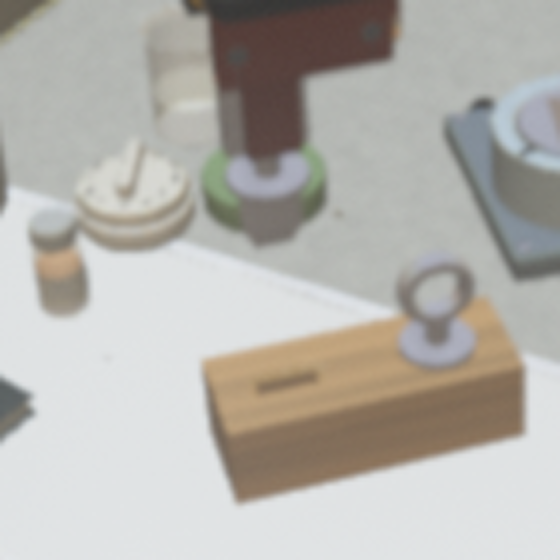

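>>> drive_tool(
  increments=[
    [[0.0049,-0.0136,0,0.09],[0.0049,-0.0136,0,0.09],[0.0049,-0.0136,0,0.09],[0.0049,-0.0136,0,0.09],[0.0049,-0.0136,0,0.09],[0.0049,-0.0136,0,0.09],[0.0049,-0.0136,0,0.09],[0.0049,-0.0136,0,0.09]],
  ],
)

```text
t: 7.72
ee_pos: [0.5207, 0.209, 0.1747]
ee_rot: [0.973, 0.233, -0.0, 0.0]
wrist_force: [-0.5, -0.5, 0.4]
width: 0.0099
```

>>> drive_tool(
  increments=[
    [[0.0049,-0.0136,0,0.09],[0.0049,-0.0136,0,0.09],[0.0049,-0.0136,0,0.09],[0.0049,-0.0136,0,0.09],[0.0049,-0.0136,0,0.09],[0.0049,-0.0136,0,0.09],[0.0049,-0.0136,0,0.09],[0.0,0.0,0,0.08]],
  ],
)

```text
t: 8.72
ee_pos: [0.5552, 0.1126, 0.1747]
ee_rot: [0.832, 0.555, -0.001, 0.0]
wrist_force: [-0.5, 1.1, -0.7]
width: 0.0096
```

```bash
python3 -c "
from h import *
st()
for n in ['scene','top']:
    c=cam(n,n+'7.png')
    u,v=map(int,proj(c,[.56,.1,.1])); im=np.ascontiguousarray(c['pixels'][max(0,v-70):v+70,max(0,u-70):u+70])
    cv2.imwrite('pics/%s7z.png'%n,cv2.resize(im,None,fx=4,fy=4,interpolation=cv2.INTER_CUBIC))
"
```

```text
t 8.72 tcp [0.5552 0.1126 0.1747] yaw 67.46 z [-0.001 -0.001 -1.   ] q [-0.48  0.35  0.21  1.88 -0.09  0.92  0.95] F [-0.5  1.1 -0.7] T [ 0.03 -0.07  0.  ] w 0.0096
```

View pics/scene7z.png

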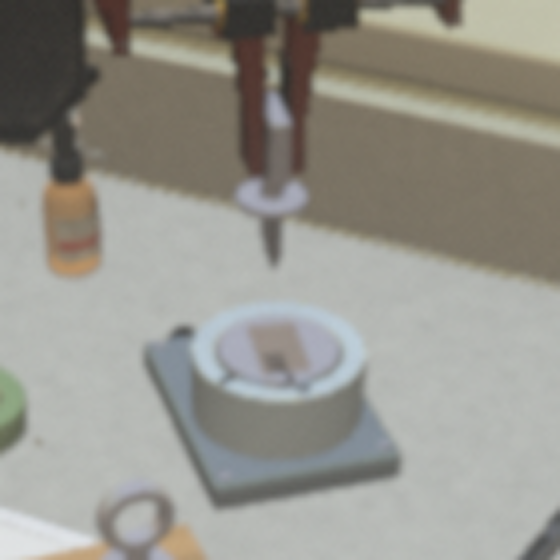

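View pics/top7z.png

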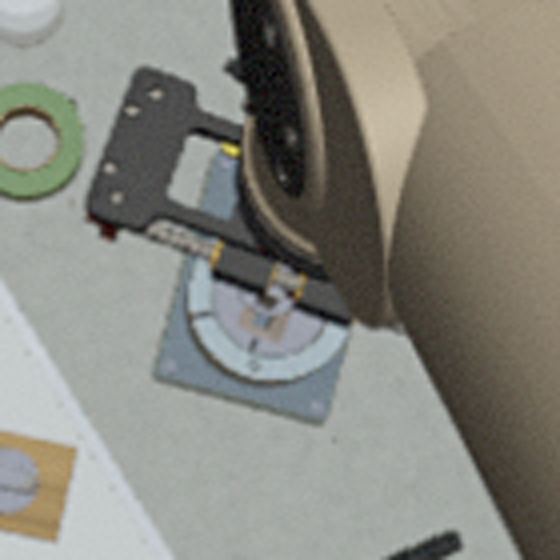

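>>> drive_tool(
  increments=[
    [[0.0048,-0.012,0,0],[0,0,-0.012,0],[0,0,-0.012,0],[0,0,-0.012,0],[0,0,-0.012,0],[0,0,-0.008,0],[0,0,0,0]],
  ],
)

```text
t: 9.7
ee_pos: [0.5595, 0.1023, 0.1184]
ee_rot: [0.832, 0.555, -0.001, -0.0]
wrist_force: [0.1, -0.5, -0.8]
width: 0.0098
```

```bash
python3 -c "
from h import *
o=st()
for n in ['scene']:
    c=cam(n,n+'8.png')
    u,v=map(int,proj(c,[.56,.1,.1])); im=np.ascontiguousarray(c['pixels'][max(0,v-40):v+40,max(0,u-40):u+40])
    cv2.imwrite('pics/%s8z.png'%n,cv2.resize(im,None,fx=7,fy=7,interpolation=cv2.INTER_CUBIC))
    p=np.array(o['ee_pos']);
    print('tip expected px zoom',(np.array(proj(c,p-[0,0,.053]))-[u-40,v-40])*7, 'keyway', (np.array(proj(c,[.56,.1005,.06]))-[u-40,v-40])*7,'collar',(np.array(proj(c,p-[0,0,.017]))-[u-40,v-40])*7)
"
```

```text
t 9.7 tcp [0.5595 0.1023 0.1184] yaw 67.44 z [-0.001 -0.    -1.   ] q [-0.44  0.43  0.2   1.92 -0.11  0.81  0.99] F [ 0.1 -0.5 -0.8] T [ 0.03 -0.08 -0.  ] w 0.0098
tip expected px zoom [272.45498936 387.23705833] keyway [276.10935423 399.54995212] collar [275.3169124  284.84565391]
```

View pics/scene8z.png

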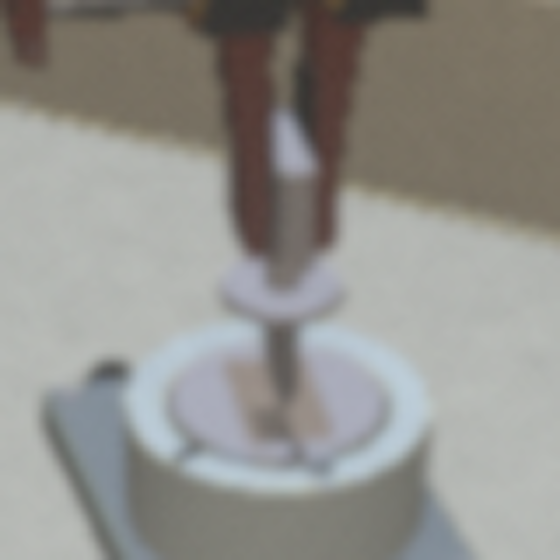

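```bash
python3 -c "
from h import *
o=st();p=np.array(o['ee_pos'])
c=cam('scene');P=cloud(c).reshape(-1,3);P=P[~np.isnan(P[:,0])]
b=P[(np.hypot(*(P[:,:2]-p[:2]).T)<.025)]
for lo in np.arange(.065,.15,.005):
    s=b[(b[:,2]>lo)&(b[:,2]<=lo+.005)]
    if len(s)>3: print(round(lo,3),len(s),s.mean(0),cv2.minAreaRect((s[:,:2]*1000).astype(np.float32)))
T=P[(np.hypot(P[:,0]-.56,P[:,1]-.1)<.06)&(P[:,2]>.057)&(P[:,2]<.063)]
print(len(T),cv2.minAreaRect((T[:,:2]*1000).astype(np.float32)),cv2.minEnclosingCircle((T[:,:2]*1000).astype(np.float32)))
"
```

```text
t 9.75 tcp [0.5599 0.1023 0.119 ] yaw 67.43 z [-0. -0. -1.] q [-0.44  0.43  0.2   1.92 -0.11  0.81  0.99] F [ 0.1 -0.1 -0.4] T [-0.02 -0.03 -0.01] w 0.01
0.07 6 [0.55317079 0.10480435 0.07234413] ((556.085693359375, 103.35791778564453), (2.529346227645874, 17.79281234741211), 67.60503387451172)
0.075 9 [0.55399018 0.10424815 0.07775493] ((556.4041748046875, 104.35734558105469), (3.8126988410949707, 20.20397186279297), 78.65325164794922)
0.08 11 [0.55121219 0.10586804 0.08249269] ((555.2365112304688, 104.21068572998047), (4.653266906738281, 17.986019134521484), 75.27011108398438)
0.085 9 [0.55255503 0.10556882 0.08773478] ((554.2572631835938, 103.77332305908203), (4.710633754730225, 16.017749786376953), 69.07201385498047)
0.09 6 [0.54703818 0.10605035 0.09209994] ((547.1364135742188, 106.87415313720703), (4.453530788421631, 2.7489500045776367), 44.0600471496582)
0.095 4 [0.54714022 0.10757341 0.09642205] ((547.304443359375, 107.3573989868164), (4.4759111404418945, 1.9652204513549805), 80.24600982666016)
0.1 84 [0.55428491 0.10479984 0.10356291] ((556.382080078125, 102.30830383300781),
[... 681 characters left out ...]
551.4317016601562, 107.88671112060547), (31.181673049926758, 17.63355827331543), 43.63861083984375)
0.135 36 [0.55049479 0.10758876 0.13790478] ((553.3922729492188, 109.07610321044922), (32.492515563964844, 19.06208038330078), 33.057769775390625)
0.14 28 [0.54850667 0.10677321 0.14235054] ((547.2120971679688, 108.06806945800781), (27.7094669342041, 15.164203643798828), 55.85593795776367)
0.145 39 [0.54984711 0.10839798 0.14768689] ((554.0509643554688, 109.93466186523438), (35.08906936645508, 20.24787139892578), 33.29220199584961)
676 ((560.379150390625, 100.56934356689453), (91.34129333496094, 89.12785339355469), 49.548648834228516) ((560.2257690429688, 100.03855895996094), 46.5566291809082)
```

>>> drive_tool(
  increments=[
    [[0.0004,-0.0016,0,0],[0,0,-0.006,0],[0,0,-0.006,0],[0,0,-0.004,0],[0,0,0,0]],
  ],
)

```text
t: 10.42
ee_pos: [0.56, 0.1007, 0.1026]
ee_rot: [0.832, 0.555, -0.0, -0.0]
wrist_force: [-0.1, -0.5, 0.3]
width: 0.0096
```

>>> drive_tool(
  increments=[
    [[0,0,-0.004,0],[0,0,-0.003,0],[0,0,0,0]],
  ],
)

```text
t: 10.8
ee_pos: [0.5602, 0.1008, 0.0959]
ee_rot: [0.832, 0.555, -0.0, -0.0]
wrist_force: [0.7, -0.1, -1.0]
width: 0.0103
```

```bash
python3 -c "
from h import *
st()"
```

```text
t 10.8 tcp [0.5602 0.1008 0.0959] yaw 67.43 z [-0. -0. -1.] q [-0.44  0.46  0.19  1.93 -0.12  0.76  1.  ] F [ 0.7 -0.1 -1. ] T [-0.01  0.01 -0.01] w 0.0103
```

>>> drive_tool(
  increments=[
    [[0,0,-0.004,0],[0,0,-0.004,0],[0,0,-0.003,0],[0,0,0,0]],
  ],
)

```text
t: 11.3
ee_pos: [0.5601, 0.1007, 0.0848]
ee_rot: [0.832, 0.555, -0.0, -0.0]
wrist_force: [0.7, 0.1, -0.3]
width: 0.0097
```

>>> drive_tool(
  increments=[
    [[0,0,-0.003,0],[0,0,-0.002,0],[0,0,0,0]],
  ],
)

```text
t: 11.68
ee_pos: [0.5602, 0.1007, 0.08]
ee_rot: [0.832, 0.555, -0.0, -0.0]
wrist_force: [0.9, 0.2, -0.7]
width: 0.0096
```

```bash
python3 -c "
from h import *
o=st()
for n in ['scene']:
    c=cam(n,n+'9.png')
    u,v=map(int,proj(c,[.56,.1,.1])); im=np.ascontiguousarray(c['pixels'][max(0,v-40):v+40,max(0,u-40):u+40])
    cv2.imwrite('pics/%s9z.png'%n,cv2.resize(im,None,fx=7,fy=7,interpolation=cv2.INTER_CUBIC))
"
```

```text
t 11.68 tcp [0.5602 0.1007 0.08  ] yaw 67.44 z [-0. -0. -1.] q [-0.43  0.49  0.18  1.94 -0.13  0.73  1.01] F [ 0.9  0.2 -0.7] T [0.05 0.01 0.03] w 0.0096
```

View pics/scene9z.png

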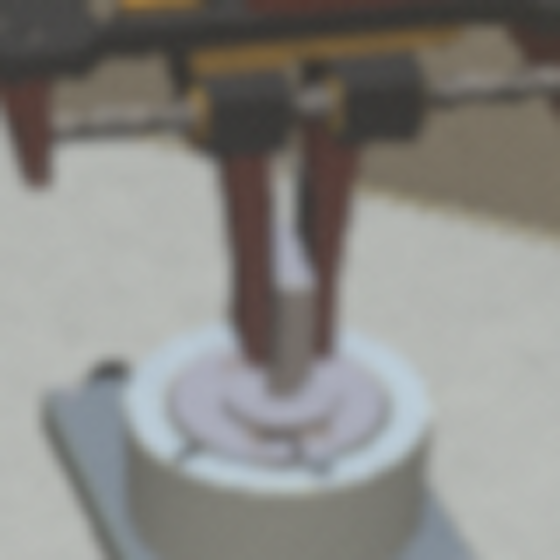

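>>> drive_tool(
  increments=[
    [[0,0,-0.0015,0],[0,0,0,0]],
  ],
)

```text
t: 11.98
ee_pos: [0.5606, 0.1008, 0.0791]
ee_rot: [0.832, 0.555, 0.0, 0.0]
wrist_force: [-1.2, 0.6, 4.2]
width: 0.0099
```

>>> drive_tool(
  increments=[
    [[0,0,-0.0015,0],[0,0,0,0]],
  ],
)

```text
t: 12.22
ee_pos: [0.5607, 0.1008, 0.079]
ee_rot: [0.832, 0.555, 0.0, -0.0]
wrist_force: [-6.6, -1.2, 17.8]
width: 0.0099
```

>>> drive_tool(
  increments=[
    [[0,0,0.0013,0],[-0.0004,0,0,0],[0,0,0,-0.05],[0,0,0,-0.1],[0,0,0,-0.1],[0,0,0,-0.1],[0,0,0,-0.1],[0,0,0,-0.1]],
  ],
)

```text
t: 13.22
ee_pos: [0.5612, 0.1005, 0.0791]
ee_rot: [0.952, 0.307, 0.001, 0.0]
wrist_force: [0.5, -1.0, 4.7]
width: 0.0096
```

>>> drive_tool(
  increments=[
    [[0,0,0,-0.1],[0,0,0,-0.1],[0,0,0,-0.1],[0,0,0,-0.05],[0,0,0,0]],
  ],
)

```text
t: 13.85
ee_pos: [0.5611, 0.1004, 0.0791]
ee_rot: [0.99, 0.138, 0.001, 0.0]
wrist_force: [0.2, -2.2, 5.5]
width: 0.0097
```

```bash
python3 -c "
from h import *
o=st()
for n in ['scene','top']:
    c=cam(n,n+'10.png')
    u,v=map(int,proj(c,[.56,.1,.06])); im=np.ascontiguousarray(c['pixels'][max(0,v-40):v+40,max(0,u-40):u+40])
    cv2.imwrite('pics/%s10z.png'%n,cv2.resize(im,None,fx=7,fy=7,interpolation=cv2.INTER_CUBIC))
"
```

```text
t 13.85 tcp [0.5611 0.1004 0.0791] yaw 15.82 z [ 0.002 -0.    -1.   ] q [-0.61  0.51  0.42  1.95 -0.3   0.73  0.26] F [ 0.2 -2.2  5.5] T [-0.4   0.05 -0.04] w 0.0097
```

View pics/scene10z.png

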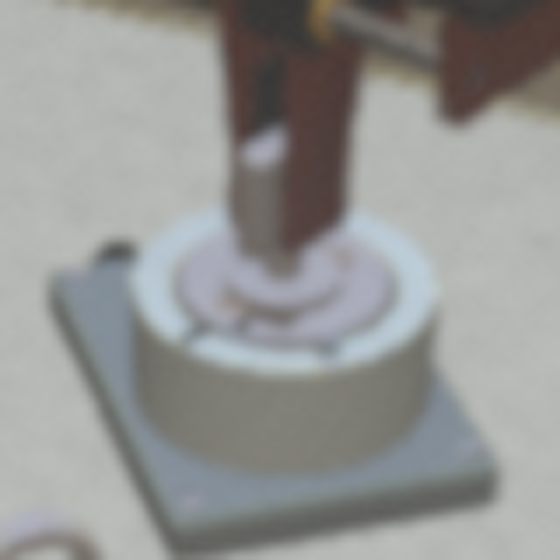

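View pics/top10z.png

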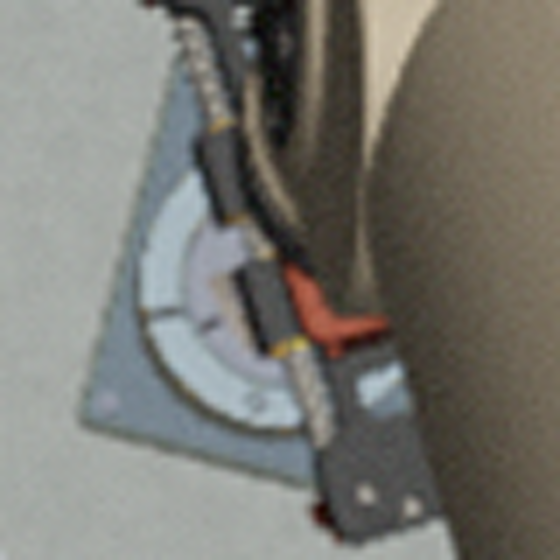

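```bash
cat > ang.py <<'E'
from h import *
import sys
# args: zoom px pairs of pointer, bar, ring
c=cam('top');u,v=map(int,proj(c,[.56,.1,.06]))
a=np.array(sys.argv[1:],float).reshape(-1,2)/7+[u-40-.43,v-40-.43]
for p in a:
    w=at_z(c,p,.06)[:2]-[.56,.1005];print(np.degrees(np.arctan2(w[1],w[0])),np.linalg.norm(w))
E
python3 ang.py 207 323 165 314 256 402
```

```text
114.85004754109823 0.028288177345611194
102.65664129365912 0.03971397214245122
163.18074621300556 0.03889223554744758
```

>>> drive_tool(
  increments=[
    [[0,0,0,-0.07],[0,0,0,-0.07],[0,0,0,-0.06],[0,0,0,0],[0,0,0,0]],
  ],
)

```text
t: 14.62
ee_pos: [0.561, 0.1004, 0.0791]
ee_rot: [0.999, 0.038, 0.001, 0.0]
wrist_force: [0.0, -0.6, 6.2]
width: 0.0096
```

```bash
python3 -c "
from h import *
o=st()
for n in ['scene','top']:
    c=cam(n,n+'11.png')
    u,v=map(int,proj(c,[.56,.1,.06])); im=np.ascontiguousarray(c['pixels'][max(0,v-40):v+40,max(0,u-40):u+40])
    cv2.imwrite('pics/%s11z.png'%n,cv2.resize(im,None,fx=7,fy=7,interpolation=cv2.INTER_CUBIC))
"
```

```text
t 14.62 tcp [0.561  0.1004 0.0791] yaw 4.4 z [ 0.002 -0.    -1.   ] q [-0.65  0.52  0.47  1.96 -0.34  0.74  0.1 ] F [ 0.  -0.6  6.2] T [-0.27  0.12 -0.02] w 0.0096
```

View pics/scene11z.png

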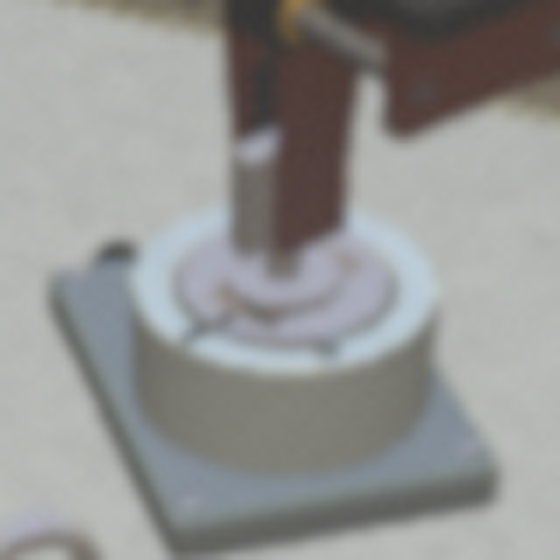

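View pics/top11z.png

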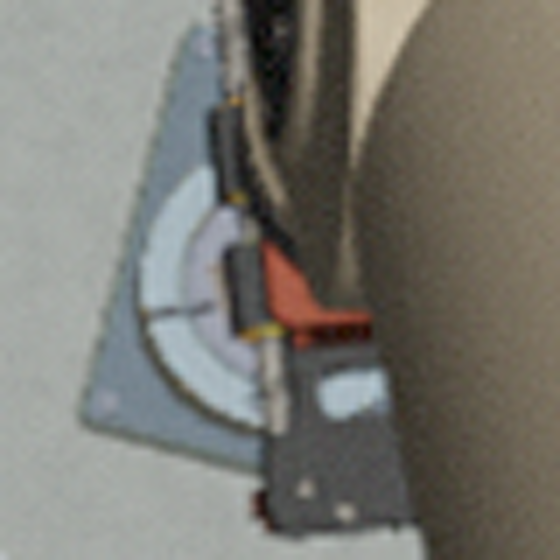

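>>> drive_tool(
  increments=[
    [[0,0,0.0005,0],[0,0,0,0],[0,0,0,0],[0,0,0,0],[0,0,0,0],[0,0,0,0]],
  ],
  claw=0.2,
)

```text
t: 15.48
ee_pos: [0.5599, 0.1008, 0.0789]
ee_rot: [0.999, 0.038, -0.0, -0.0]
wrist_force: [0.7, 0.3, 0.3]
width: 0.0528
```

>>> drive_tool(
  increments=[
    [[0,0,0.01,0],[0,0,0.015,0],[0,0,0.02,0],[0,0,0.025,0],[0,0,0.025,0],[0,0,0.025,0],[0,0.02,0.015,0],[0,0.02,0,0]],
  ],
)

```text
t: 16.48
ee_pos: [0.561, 0.1415, 0.2161]
ee_rot: [0.999, 0.038, 0.002, -0.001]
wrist_force: [1.1, 1.0, -0.5]
width: 0.0527
```

>>> drive_tool(
  increments=[
    [[-0.02,0.03,0,0],[-0.02,0.03,0,0],[-0.02,0.03,0,0],[-0.02,0.03,0,0],[-0.02,0.03,0,0],[-0.02,0.03,0,0],[-0.02,0.03,0,0],[0,0,0,0]],
  ],
)

```text
t: 17.48
ee_pos: [0.4172, 0.3539, 0.2133]
ee_rot: [0.999, 0.042, -0.001, -0.0]
wrist_force: [-0.5, -0.2, -0.3]
width: 0.0525
```

```bash
python3 -c "
from h import *
o=st()
for n in ['scene','top']:
    c=cam(n,n+'12.png')
    u,v=map(int,proj(c,[.56,.1,.06])); im=np.ascontiguousarray(c['pixels'][max(0,v-40):v+40,max(0,u-40):u+40])
    cv2.imwrite('pics/%s12z.png'%n,cv2.resize(im,None,fx=7,fy=7,interpolation=cv2.INTER_CUBIC))
    for k in ['flat_key_bow','ring_key_bow']:
        for q in r.place_of(k,n)[:1]:print(n,k,q,at_z(c,q['pixel'],.094 if k[0]=='f' else .078))
    P=cloud(c).reshape(-1,3);P=P[~np.isnan(P[:,0])]
    for lo,hi in [(.059,.073),(.08,.14)]:
        s=P[(np.hypot(P[:,0]-.56,P[:,1]-.1)<.03)&(P[:,2]>lo)&(P[:,2]<hi)]
        if len(s):print(lo,len(s),s.mean(0),s[:,2].max(),cv2.minAreaRect((s[:,:2]*1000).astype(np.float32)))
    s=P[(np.hypot(P[:,0]-.4635,P[:,1]-.249)<.036)&(P[:,2]>.065)&(P[:,2]<.11)]
    if len(s):print('ring',s.mean(0),s[:,2].max(),cv2.minAreaRect((s[:,:2]*1000).astype(np.float32)))
"
```

```text
t 17.48 tcp [0.4172 0.3539 0.2133] yaw 4.77 z [-0.001 -0.    -1.   ] q [-1.2   0.29  0.47  1.9  -0.16  0.99 -0.58] F [-0.5 -0.2 -0.3] T [-0.07  0.06 -0.  ] w 0.0525
scene flat_key_bow {'pixel': [285.1, 157.1], 'confidence': 0.73} [0.56168717 0.10115714 0.094     ]
scene ring_key_bow {'pixel': [248.0, 209.9], 'confidence': 0.67} [0.47439127 0.24657982 0.078     ]
0.059 284 [0.55563049 0.10236441 0.06251994] 0.07273720109432587 ((560.0894165039062, 100.06404113769531), (56.91295623779297, 54.692710876464844), 55.505069732666016)
0.08 255 [0.55816956 0.10275616 0.09895164] 0.11450599418395002 ((560.1796875, 101.2066421508789), (13.298978805541992, 38.30967330932617), 2.1171395778656006)
ring [0.46388399 0.24972489 0.08186284] 0.09707711500244372 ((465.3083801269531, 248.92962646484375), (34.951053619384766, 12.489648818969727), 76.23807525634766)
top flat_key_bow {'pixel': [304.2, 154.8], 'confidence': 0.64} [0.56563972 0.10745525 0.094     ]
top ring_key_bow {'pixel': [239.9, 202.9], 'confidence': 0.45} [0.46853757 0.24627192 0.078     ]
0.059 388 [0.55831696 0.10026444 0.06224292] 0.072147144437945 ((560.0234375, 99.74263000488281), (57.412986755371094, 58.21381759643555), 87.44957733154297)
0.08 129 [0.55784627 0.10318765 0.1068321 ] 0.11565363189040649 ((559.1506958007812, 102.6722412109375), (10.157086372375488, 35.8242301940918), 4.392291069030762)
ring [0.46299878 0.24868176 0.0902914 ] 0.0976573970372993 ((463.6387634277344, 249.2960205078125), (33.48774337768555, 9.972229957580566), 74.56597900390625)
```

View pics/scene12.png

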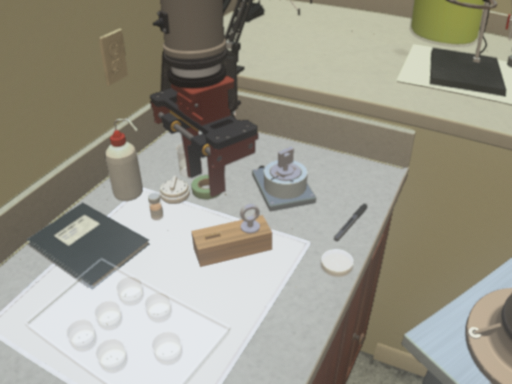

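View pics/scene12z.png

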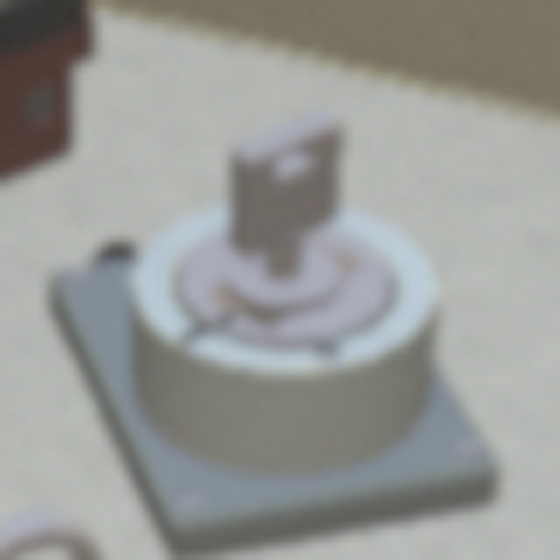

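View pics/top12z.png

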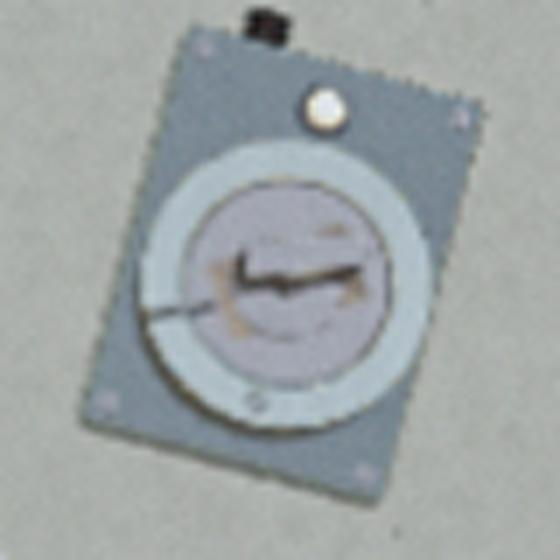

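>>> drive_tool(
  increments=[
    [[0,0,0,0],[0,0,0,0],[0,0,0,0]],
  ],
)

```text
t: 18.15
ee_pos: [0.4201, 0.3507, 0.214]
ee_rot: [0.999, 0.038, 0.0, -0.0]
wrist_force: [-0.3, 0.1, 0.4]
width: 0.0527
```

```bash
python3 ang.py 203 307 165 314 256 402; python3 -c "
from h import *
print(r.finish_job())"
```

```text
104.24001990343542 0.02758095435026454
102.65664129365912 0.03971397214245122
163.18074621300556 0.03889223554744758
the job is handed in; nothing more can be done
None
```

I took the flat-bowed key from the block and pushed it home in the keyway. I then turned it clockwise until the rotor line met the bar mark, let go, backed the arm away and handed the job in at about 18 s. The hand-in reports no verdict.

My last checks before handing in:
- **Rotor:** the pointer was about 1.6° short of the bar mark, or about 1.03 rad, well above the 0.8 needed.
- **Flat key:** the bow measured about (0.560, 0.101–0.103), within about 2 mm of the turret's centre. It stood upright with the collar on the rotor, where I had felt contact at the expected height.
- **Ring key:** it was still in its slot, within about 1 mm of where it started.
- **Robot:** it was about 0.29 m from the switch and touching nothing.

**Disagreement:** the networks' point estimates from the two cameras differed by several millimetres, up to about 1 cm. For the flat key, the top camera gave about (0.566, 0.107) and the scene camera (0.562, 0.101). I relied on the depth measurements, which agreed between the two cameras.

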